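# Seat a spice jar in its V-cradle

## Task

Pick up the spice jar with the black cap that lies on the worktop and lay it in the wooden V-cradle, base towards the rubber buffer, so that it rests on both slanted sides. Then slide it along the V until its base meets the buffer, press it home for a moment with a light but definite push of about 10 N (sliding it takes some of that; the buffer must feel at least 3 N and never more than 20 N), and leave it lying there against the buffer. Do not drop or force the jar and do not disturb the things standing around.

Things in the scene. Friction and masses are not known exactly. Their poses are not given: they have to be found in the camera images.
- jar: Spice jar with a black cap and green label, lying on its side at first, cap roughly towards the robot: a round cylinder 105 mm long, body 40.2 mm across, cap (last 21 mm) 40.6 mm across, 0.09 to 0.15 kg, free to roll; sliding it along the V takes 1 to 4 N. Origin at the centre of its flat base; z axis along the jar from base to cap (cap end at z = 105 mm). Balances about midway along.
- cradle: Wooden V-cradle, fixed. Origin at the centre of its underside on the worktop, z up, x along the V from its open front (towards the robot, within 20 degrees) to the end wall. Foot 124 x 64 x 10 mm. Two pale boards form a 90 degree V, 100 mm long (x = -50 to 50 mm), up to 41 mm high and 23 mm either side, so fingers holding the jar at or above its axis height pass over them.
- v_mouth (a point): Open front end of the V, on the line where the seated jar's axis lies: 50 mm above the worktop, at cradle x = -50 mm, y = 0; same axes as the cradle. The seated jar's cap end sticks out in front of this point by 13 to 27 mm and may be pushed there.
- end_wall (a point): Point on the inner face of the end wall (8 mm thick, 52 mm wide, 67 mm high) on the seated jar's axis line: cradle x = 50 mm, 50 mm up. From here a black rubber buffer, a disc 20 mm across on a screw, stands out towards the open front. It is firm and fixed, but its face stands out 8 to 22 mm, differently every time and not measured: it must be found by feel.
- red_jar: Bystander: standing spice jar with a red label and orange cap, 42 mm across, 106 mm tall, origin at the centre of its base. Leave it alone.
- mug: Bystander: white mug, 92 mm across (127 mm with handle), 95 mm tall, origin at the underside. Leave it alone.
- salt: Bystander: grey salt shaker, 44 mm across, 90 mm tall, origin at the centre of its base. Leave it alone.
- mill: Bystander: wooden pepper mill, 58 mm across, 170 mm tall, origin at the centre of its base. Leave it alone.
Not all that is in view belongs to the job. What is shaped like the cradle but pink is not meant.

How it is judged:
On the way, in this order (a step that is already met when the one before it is completed fails the run):
1. the jar lies along the V and touches both slanted boards (contact force between jar and flank_left above 0.1 N and contact force between jar and flank_right above 0.1 N and angle between the z axis of jar and the x axis of cradle, either way round below 0.06 rad), for 0.2 s.
2. while on both boards, the jar's base is pressed on the rubber buffer with at least 3 N for 0.3 s (all of step 1 and contact force between jar and buffer_pad above 3 N), for 0.3 s.
At the end, for the whole second after the job is handed in: The jar lies at rest in the V, touching both slanted boards, its axis within 0.06 rad of the V's, and its base within 2 mm of the face of the rubber buffer; the robot has let go (all of step 1 and z of buffer_pad in the frame of jar between -0.005 and 0 m and linear speed of jar below 0.01 m/s).
It fails at once if the jar presses on the buffer with more than 20 N (contact force between jar and buffer_pad above 20 N).
It fails at once if the jar is dropped or forced on the cradle with more than 35 N (contact force between jar and cradle above 35 N).
It fails at once if a bystander is moved by more than 15 mm (distance of any of red_jar, mug, salt, mill from where it was at the start of the episode above 0.015 m).
It also fails if it takes over 59 s, if anything falls off the work surface, if the arm or the gripper's body presses on something with over 40 N, if the wrist force passes 120 N, or if a joint passes its speed limit or range.

## Robot

A 7-joint arm with a two-finger parallel gripper is mounted at the origin on a cart in front of the work surface, level with it; the furniture and walls round the work are solid. World frame = base frame: x ahead of the robot, y to its left, z up, the work surface at z = 0. Lengths are in m, angles in rad, forces in N, time in s.
With the tool pointing down it reaches from about 0.35 to 0.9 m from the base axis. Payload 19.9 kg.
Tool frame: the origin (TCP) lies between the finger pads; the fingertips stand 19 mm ahead of it and the grasp point (between the pads) is the TCP; z points along the fingers, y is the direction in which the jaws open and shut (so a half turn about z gives the same grasp; the last joint's range is limited). The gripper opens to 94 mm and grips with 3 to 60 N. Pads are 16 mm wide; open, the fingers measure 119 mm over their backs; the gripper's body (75 mm by 177 mm) begins 78 mm behind the grasp point.
Start: joints at [-0.042, 0.417, -0.01, 1.614, 0.005, 1.111, -0.053], TCP at [0.625, 0, 0.224] pointing down, gripper open.
Joint ranges: [-2.81, 2.81], [-0.39, 2.02], [-1.27, 1.25], [0.06, 2.57], [-1.19, 4.33], [0.19, 2], [-2.82, 2.82]. Speed limits (rad/s): [1.89, 1.89, 2.39, 2.39, 3.01, 3.01, 3.01].

## Interface

Orientations are given as a 3x3 rotation matrix whose columns are the frame's x, y, z axes.
In Python, from rig import robot gives the robot as it stands. Calls block until the motion is done:
- robot.move_ptp(position, orientation): joint-space move of the TCP to a pose.
- robot.move_linear(position, velocity=0.15, frame=None, threshold=None): straight line of the TCP; frame=None keeps the orientation; velocity is the mean speed in m/s. With threshold (N) it stops when the force on the tool has changed by that much, and returns True; else False.
- robot.goto_joints(angles): joint-space move.
- robot.gripper_to(opening): finger opening in m; the grip force is fixed at half the most; returns when the fingers have stopped.
- robot.pause(seconds).
- robot.ik(position, orientation): joint angles nearest the present ones, or None.
- robot.get_state(): the state.
- robot.grab_frame(name): name is "scene" or "side" or "wrist"; returns the picture (384x512x3 uint8, red, green, blue); there is no depth.
- robot.camera_info(name): a dict with "fx", "fy", "cx", "cy" (pixels), "dist" ([k1, k2, p1, p2, k3] as OpenCV has them; the pictures are not rectified), "rvec" (rotation vector, rad) and "tvec" (3), from world to camera coordinates, as OpenCV has them. Camera axes: x right, y down, z forward; pixel columns grow to the right and rows downward; lengths in m; the calibration is good to about 2 mm. A picture is of the moment at which its call begins: read the wrist's pose just before it. camera_info takes no time and is no camera call; for the wrist camera it gives the pose at the moment of the call.
A pose or a line that the arm cannot do raises robot.PlanningError and nothing moves.
- robot.sign_off(): hands the job in, once; it reports no verdict.
The state is a dict: "time": time; "qpos": joint angles; "joint_vel": joint speeds; "effort": joint torques, N m; "ee_pos": TCP position; "tool_rot": TCP orientation; "force": force on the tool from outside, world axes, zero at the start; "moment": the same for the moment, N m; "opening": finger opening in m.
Only numpy, scipy, OpenCV 4.12 (cv2) and the standard library are available. Lean on these libraries where they do the work, as an engineer would, in place of code of your own. Each camera call takes 0.05 s, during which the arm holds its last target.

## Working session

There is one attempt and no reset: what is moved stays moved. The work goes in short steps, each a Python script; the robot and the scene stay as the last script left them, time stands still between calls to the robot, and variables do not carry over. Pictures are saved under pics/ and viewed, and the job is handed in when it is done.

```bash
ls; mkdir -p pics; python3 - <<'E'
from rig import robot
import cv2
for n in ["scene","side","wrist"]:
    im=robot.grab_frame(n); cv2.imwrite(f"pics/{n}0.png",im[:,:,::-1])
    c=robot.camera_info(n); print(n,c)
s=robot.get_state(); print(s["time"],s["force"],s["opening"])
E
```

```text
pics
scene {'fx': 394.0126050589677, 'fy': 394.0126050589677, 'cx': 251.36303516181482, 'cy': 194.59822703446912, 'dist': array([-0.10297077,  0.        ,  0.        ,  0.        ,  0.        ]), 'rvec': array([ 1.26425019, -2.17930961,  1.01286062]), 'tvec': array([0.3175865 , 0.37776386, 0.53602443])}
side {'fx': 367.25887707201093, 'fy': 367.25887707201093, 'cx': 256.2908875012361, 'cy': 191.85619717408213, 'dist': array([-0.08192489,  0.        ,  0.        ,  0.        ,  0.        ]), 'rvec': array([ 2.1128654 , -0.16987983,  0.06322143]), 'tvec': array([-0.55338661,  0.13916116,  0.87925748])}
wrist {'fx': 286.3835362051954, 'fy': 286.3835362051954, 'cx': 251.1911233334086, 'cy': 193.92122166758514, 'dist': array([-0.05128976,  0.        ,  0.        ,  0.        ,  0.        ]), 'rvec': array([-2.87017273e+00, -2.91145772e-03,  1.26606154e-03]), 'tvec': array([-0.62520216, -0.02887518,  0.39082787])}
0.15 [ 0.45816774 -0.36011387  0.00614702] 0.09415429657785222
```

View pics/scene0.png

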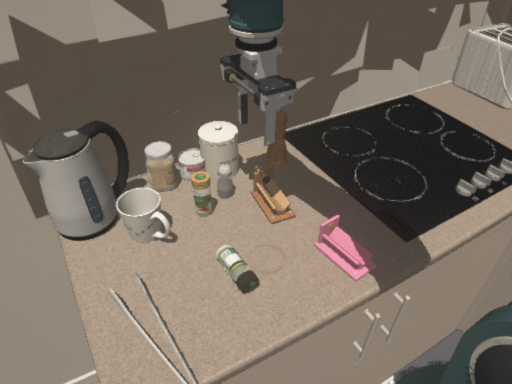

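View pics/side0.png

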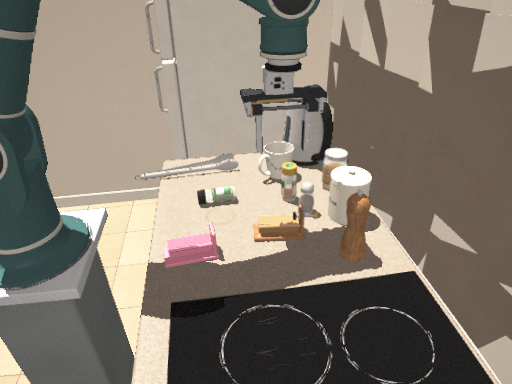

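View pics/wrist0.png

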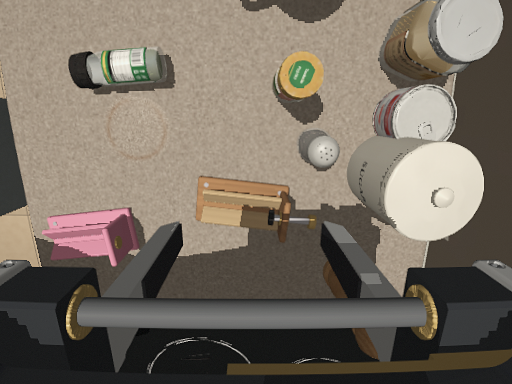

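The wrist view shows the jar at (72–160, 48–90) with its black cap on the left, towards the robot. The wooden cradle is at (196–290, 177–240) with its end wall and buffer on the right. A pink look-alike is at (45–135, 207–262). I'll enlarge the candidates and take a first measurement.

```bash
cat > h.py <<'E'
import numpy as np, cv2
def ray(c,uv):
    K=np.array([[c["fx"],0,c["cx"]],[0,c["fy"],c["cy"]],[0,0,1]])
    p=cv2.undistortPoints(np.array(uv,float).reshape(-1,1,2),K,np.array(c["dist"])).reshape(-1,2)
    R=cv2.Rodrigues(np.array(c["rvec"]))[0]; o=-R.T@c["tvec"]
    return o,(R.T@np.c_[p,np.ones(len(p))].T).T
def onz(c,uv,z):
    o,d=ray(c,uv); return o+d*((z-o[2])/d[:,2])[:,None]
def proj(c,P):
    K=np.array([[c["fx"],0,c["cx"]],[0,c["fy"],c["cy"]],[0,0,1]])
    return cv2.projectPoints(np.array(P,float).reshape(-1,1,3),np.array(c["rvec"]),np.array(c["tvec"]),K,np.array(c["dist"]))[0].reshape(-1,2)
E
python3 - <<'E'
from rig import robot
from h import *
im=cv2.imread("pics/wrist0.png"); c=robot.camera_info("wrist")
cv2.imwrite("pics/crop0.png",cv2.resize(im[30:270,30:330],None,fx=2.5,fy=2.5,interpolation=cv2.INTER_CUBIC))
np.set_printoptions(precision=4,suppress=True)
print(ray(c,[[0,0]])[0])
print("jar cap,base",onz(c,[[72,70],[160,65]],.02))
print("foot corners",onz(c,[[202,176],[290,185],[196,222],[283,240]],.01))
print("bystanders",onz(c,[[300,75]],.106),onz(c,[[323,152]],.09))
E
```

```text
[0.6255 0.0781 0.3836]
jar cap,base [[0.408  0.1323 0.02  ]
 [0.5166 0.1358 0.02  ]]
foot corners [[ 0.5596 -0.0012  0.01  ]
 [ 0.6774 -0.0133  0.01  ]
 [ 0.5483 -0.0667  0.01  ]
 [ 0.6706 -0.0936  0.01  ]]
bystanders [[0.6695 0.1134 0.106 ]] [[0.6989 0.0413 0.09  ]]
```

View pics/crop0.png

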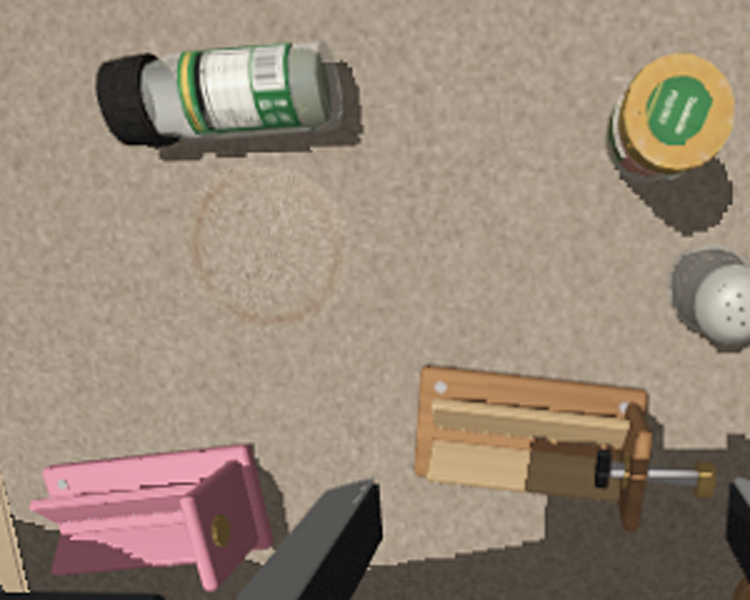

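Jar and wooden cradle confirmed: the cradle has natural wood and a black buffer, and the other one is pink. I'll turn the tool so the jaws open along y, then look closer from above each.

```bash
python3 - <<'E'
from rig import robot
from h import *
np.set_printoptions(precision=4,suppress=True)
print(robot.get_state()["tool_rot"])
for name,Y in (("camA",np.array([0,1.,0])),("camB",np.array([0,-1.,0]))):
    z=np.array([0,0,-1.]); R=np.c_[np.cross(Y,z),Y,z]
    for p in ([.46,.13,.25],[.46,.13,.033],[.58,-.04,.063],[.5,-.04,.05]):
        print(name,p,robot.ik(p,R))
E
```

```text
[[-0.      1.     -0.001 ]
 [ 1.      0.     -0.0001]
 [-0.0001 -0.001  -1.    ]]
camA [0.46, 0.13, 0.25] [-0.0115  0.1415 -0.3584  1.9272  0.056   1.0824  1.1779]
camA [0.46, 0.13, 0.033] [-0.0693  0.4719 -0.3204  2.0996  0.254   0.6061  1.0039]
camA [0.58, -0.04, 0.063] [ 0.2358  0.5571 -0.2833  1.8369  0.2124  0.777   1.4118]
camA [0.5, -0.04, 0.05] [ 0.2466  0.4659 -0.274   2.0393  0.1993  0.6611  1.4133]
camB [0.46, 0.13, 0.25] [-0.4798  0.1243  0.1524  1.9417 -0.0214  1.0771 -1.8892]
camB [0.46, 0.13, 0.033] [-0.5051  0.4594  0.1963  2.1141 -0.1581  0.5815 -1.7672]
camB [0.58, -0.04, 0.063] [-0.1961  0.5554  0.274   1.8525 -0.2083  0.7615 -1.3806]
camB [0.5, -0.04, 0.05] [-0.1966  0.4635  0.2594  2.0542 -0.1916  0.6461 -1.3806]
```

```bash
cat >> h.py <<'E'
def Rt(a):  # tool down, x-tool towards robot; a = yaw of (minus tool x) about world z
    z=np.array([0,0,-1.]); Y=np.array([-np.sin(a),np.cos(a),0]); return np.c_[np.cross(Y,z),Y,z]
E
python3 - <<'E'
from rig import robot
from h import *
import pickle
for i,p in enumerate(([.55,.13,.24],[.66,-.04,.24])):
    robot.move_ptp(p,Rt(0))
    robot.pause(.2)
    c=robot.camera_info("wrist"); im=robot.grab_frame("wrist")
    cv2.imwrite(f"pics/w{i+1}.png",im[:,:,::-1]); pickle.dump(c,open(f"c{i+1}.pkl","wb"))
print(robot.get_state()["time"])
E
```

```text
2.65
```

View pics/w1.png

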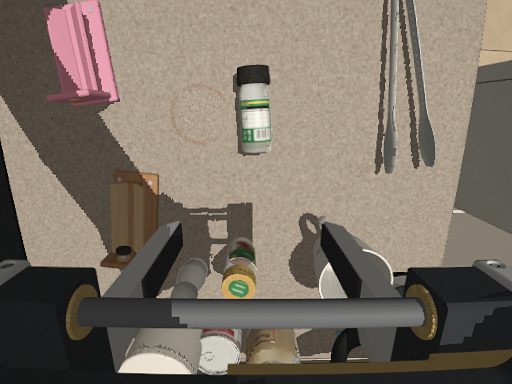

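View pics/w2.png

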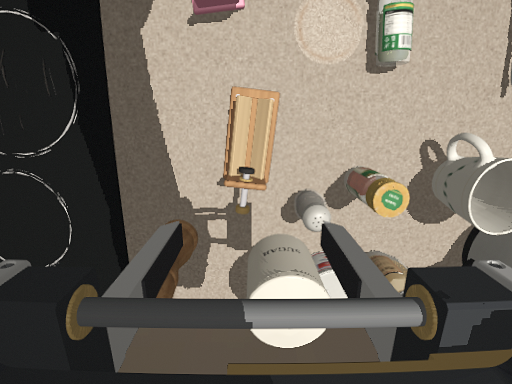

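w1: the jar's cap is at (254,70) and its base at (256,153). w2: the cradle foot corners are near (233,87), (280,92), (265,190) and (224,185), with the buffer at (246,172). Enlarging both for exact edges.

```bash
python3 - <<'E'
import cv2,numpy as np
a=cv2.imread("pics/w1.png")[55:165,220:290]; b=cv2.imread("pics/w2.png")[78:215,205:300]
a=cv2.resize(a,None,fx=5,fy=5,interpolation=cv2.INTER_CUBIC); b=cv2.resize(b,None,fx=4,fy=4,interpolation=cv2.INTER_CUBIC)
h=max(a.shape[0],b.shape[0]); o=np.zeros((h,a.shape[1]+b.shape[1],3),np.uint8)
o[:a.shape[0],:a.shape[1]]=a;o[:b.shape[0],a.shape[1]:]=b
cv2.imwrite("pics/crop1.png",o); print(o.shape)
E
```

```text
(550, 730, 3)
```

View pics/crop1.png

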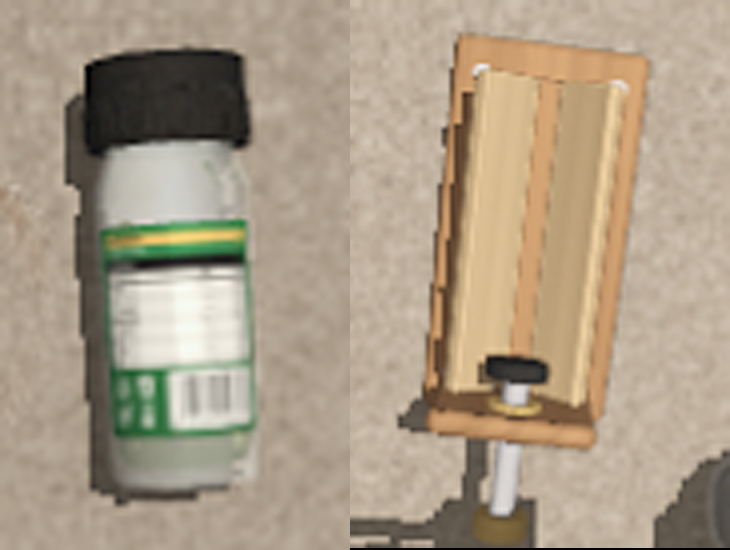

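```bash
python3 - <<'E'
from h import *
import pickle
np.set_printoptions(precision=4,suppress=True)
c1=pickle.load(open("c1.pkl","rb"));c2=pickle.load(open("c2.pkl","rb"))
f=lambda P,s,o:(np.array(P,float)+.5)/s-.5+np.array(o)
print("cams",ray(c1,[[0,0]])[0],ray(c2,[[0,0]])[0])
J=f([[165,53],[167,100],[183.5,440],[185,492]],5,(220,55))
P=onz(c1,J,.02);print("jar",P, np.linalg.norm(P[0]-P[3]))
print("cap width",onz(c1,f([[86,100],[248,100]],5,(220,55)),.02),"body",onz(c1,f([[112,440],[255,440]],5,(220,55)),.02))
d=P[2]-P[1];print("jar yaw deg",np.degrees(np.arctan2(d[1],d[0])))
B=f([[128,70],[97,390],[270,85],[233,403]],4,(205,78))
Q=onz(c2,B,.041);print("boards L f,r R f,r",Q,np.linalg.norm(Q[0]-Q[1]),np.linalg.norm(Q[2]-Q[3]),np.linalg.norm(Q[0]-Q[2]))
d=(Q[1]-Q[0])+(Q[3]-Q[2]);y=np.arctan2(d[1],d[0]);print("cradle yaw deg",np.degrees(y))
print("mouth",(Q[0]+Q[2])/2,"rear",(Q[1]+Q[3])/2)
F=onz(c2,f([[108,35],[300,60]],4,(205,78)),.01);print("foot front",F,np.linalg.norm(F[0]-F[1]),F.mean(0), "->mouth",F.mean(0)[:2]+.012*np.array([np.cos(y),np.sin(y)]))
# valley line strip between boards (front mid, rear mid) on foot z .01
V=onz(c2,f([[195,82],[173,350]],4,(205,78)),.012);print("valley",V)
print("buffer front face top",onz(c2,f([[168,358]],4,(205,78)),.06))
print("mill top", onz(c2,[[185,235]],.17))
E
```

```text
cams [0.4727 0.1299 0.3995] [ 0.5823 -0.0388  0.3999]
jar [[0.4133 0.1316 0.02  ]
 [0.4243 0.1321 0.02  ]
 [0.5083 0.1366 0.02  ]
 [0.5219 0.1371 0.02  ]] 0.10877626686626746
cap width [[0.4243 0.112  0.02  ]
 [0.4243 0.1522 0.02  ]] body [[0.5083 0.1178 0.02  ]
 [0.5083 0.1554 0.02  ]]
jar yaw deg 3.0662141488382253
boards L f,r R f,r [[ 0.5599 -0.0562  0.041 ]
 [ 0.6574 -0.067   0.041 ]
 [ 0.5641 -0.0137  0.041 ]
 [ 0.6615 -0.0235  0.041 ]] 0.09810687466841649 0.09796556440630358 0.042666413184583925
cradle yaw deg -6.01354752793395
mouth [ 0.562  -0.0349  0.041 ] rear [ 0.6595 -0.0452  0.041 ]
foot front [[ 0.5472 -0.064   0.01  ]
 [ 0.5546 -0.002   0.01  ]] 0.06249129020523303 [ 0.5509 -0.033   0.01  ] ->mouth [ 0.5628 -0.0343]
valley [[ 0.5618 -0.0359  0.012 ]
 [ 0.6495 -0.043   0.012 ]]
buffer front face top [[ 0.6436 -0.044   0.06  ]]
mill top [[ 0.6837 -0.0961  0.17  ]]
```

Measurements agree with the given sizes:

| Check | Measured | Given |
|---|---|---|
| Jar width at the cap | 40 mm | 40.6 mm |
| Jar length | about 105 mm (109 mm raw, less rim parallax) | 105 mm |
| Board length | 98 mm | 100 mm |
| Foot width | 62.5 mm | 64 mm |

The mouth from the boards and from the foot agrees to 1 mm. Cradle yaw is about −6.2° and jar yaw about 3.1°. Next, the grasp.

```bash
python3 - <<'E'
from rig import robot
from h import *
np.set_printoptions(precision=4,suppress=True)
R=Rt(np.radians(3.1))
robot.move_ptp([.468,.1344,.12],R)
robot.pause(.1)
print("hit",robot.move_linear([.468,.1344,.034],velocity=.08,threshold=6))
print(robot.get_state()["ee_pos"])
robot.gripper_to(.02)
s=robot.get_state();print(s["opening"],s["force"],s["time"])
robot.move_linear([.468,.1344,.17],velocity=.1)
robot.pause(.2)
s=robot.get_state();print(s["opening"],s["force"],s["ee_pos"],s["time"])
cv2.imwrite("pics/w3.png",robot.grab_frame("wrist")[:,:,::-1]);cv2.imwrite("pics/s3.png",robot.grab_frame("side")[:,:,::-1])
E
python3 -c "
import cv2,numpy as np
a=cv2.imread('pics/w3.png');b=cv2.resize(cv2.imread('pics/s3.png')[100:260,140:340],None,fx=2,fy=2)
o=np.zeros((384,800,3),np.uint8);o[:,:400]=cv2.resize(a,(400,384))[:,:];o[:320,400:]=b;cv2.imwrite('pics/m3.png',o)"
```

```text
hit False
[0.4683 0.1345 0.0344]
0.03929686546187606 [-0.0613  0.2962  0.207 ] 5.9583
0.03949132608895587 [-0.4696  0.1912 -1.673 ] [0.4678 0.1344 0.1697] 7.6667
```

View pics/m3.png

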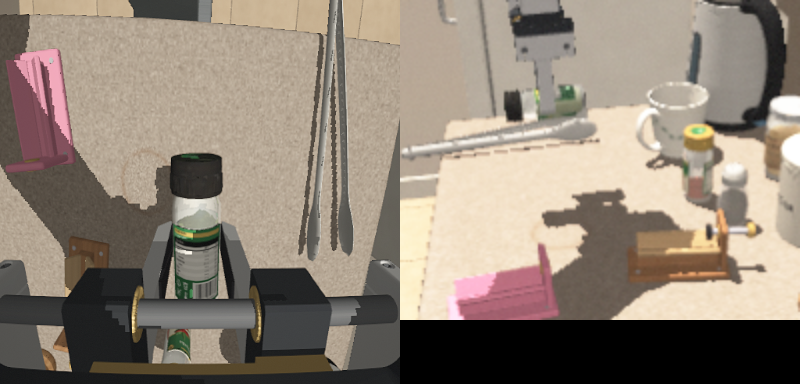

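The jar is held at 39.5 mm opening, and its slope in the side view matches its slope on the table, so it is level. Now I'll place it.

```bash
cat >> h.py <<'E'
YAW=np.radians(-6.2); AX=np.array([np.cos(YAW),np.sin(YAW)]); M=np.array([.5622,-.0348])
def cr(x,z): return list(M+(x+.05)*AX)+[z]   # cradle x, height -> world, on axis line
E
python3 - <<'E'
from rig import robot
from h import *
np.set_printoptions(precision=4,suppress=True)
robot.move_ptp(cr(-.036,.17),Rt(YAW)); robot.pause(.1)
robot.move_linear(cr(-.036,.082),velocity=.08); robot.pause(.3)
s=robot.get_state();print(s["ee_pos"],s["force"],s["moment"],s["time"])
cv2.imwrite("pics/w4.png",robot.grab_frame("wrist")[:,:,::-1]);cv2.imwrite("pics/s4.png",robot.grab_frame("side")[:,:,::-1])
cv2.imwrite("pics/c4.png",robot.grab_frame("scene")[:,:,::-1])
E
python3 -c "
import cv2,numpy as np
p='pics/'
a=cv2.imread(p+'w4.png');b=cv2.resize(cv2.imread(p+'s4.png')[170:260,220:340],None,fx=3,fy=3);c=cv2.resize(cv2.imread(p+'c4.png')[140:230,220:320],None,fx=3,fy=3)
o=np.zeros((560,800,3),np.uint8);o[:300,:400]=cv2.resize(a,(400,300));o[:270,400:760]=b;o[280:550,400:700]=c;cv2.imwrite(p+'m4.png',o)"
```

```text
[ 0.5762 -0.0363  0.0822] [ 0.6058  0.4194 -0.8239] [ 0.0729 -0.0757 -0.0262] 10.2417
```

View pics/m4.png

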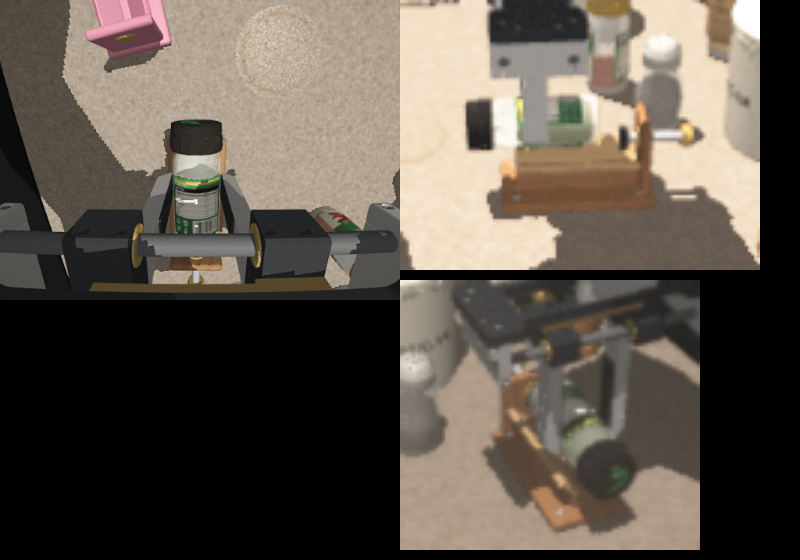

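The jar is level above the V, with its base at px 597 and the buffer face at px 620 in the side crop, which is a gap of roughly 18 mm. Lowering by feel.

```bash
python3 - <<'E'
from rig import robot
from h import *
np.set_printoptions(precision=4,suppress=True)
robot.pause(.2)
print(robot.move_linear(cr(-.036,.0605),velocity=.02,threshold=3)); robot.pause(.3)
s=robot.get_state();print(s["ee_pos"],s["force"],s["moment"],s["time"])
cv2.imwrite("pics/s5.png",cv2.resize(robot.grab_frame("side")[170:260,220:340,::-1],None,fx=4,fy=4))
E
```

```text
True
[ 0.576  -0.0363  0.0638] [-0.2247 -0.8648  4.8834] [ 0.1113 -0.0156 -0.148 ] 11.7333
```

View pics/s5.png

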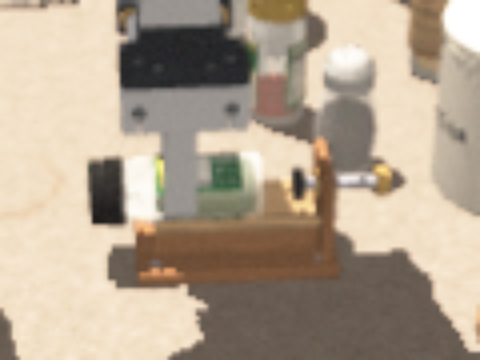

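Contact came at TCP z = 0.0638, where a seated jar should give about 0.064. Releasing, then moving in front of the cap with closed fingers.

```bash
python3 - <<'E'
from rig import robot
from h import *
np.set_printoptions(precision=4,suppress=True)
robot.gripper_to(.058); robot.pause(.3)
s=robot.get_state();print(s["ee_pos"],s["force"],s["time"],s["opening"])
robot.move_linear(cr(-.036,.15),velocity=.1)
robot.move_linear(cr(-.125,.15),velocity=.15)
robot.gripper_to(0.0)
robot.move_linear(cr(-.125,.05),velocity=.1,threshold=8); robot.pause(.3)
s=robot.get_state();print(s["ee_pos"],s["force"],s["time"],s["opening"])
cv2.imwrite("pics/w6.png",robot.grab_frame("wrist")[:,:,::-1])
a=cv2.resize(robot.grab_frame("side")[170:260,190:330,::-1],None,fx=4,fy=4)
cv2.imwrite("pics/s6.png",a)
E
```

```text
[ 0.5755 -0.0363  0.0634] [-0.0123  0.3062 -0.2558] 12.5917 0.057738168271146195
[ 0.4878 -0.0267  0.0503] [-0.7024 -1.1902  0.1256] 16.7667 0.0007136125926557222
```

View pics/s6.png

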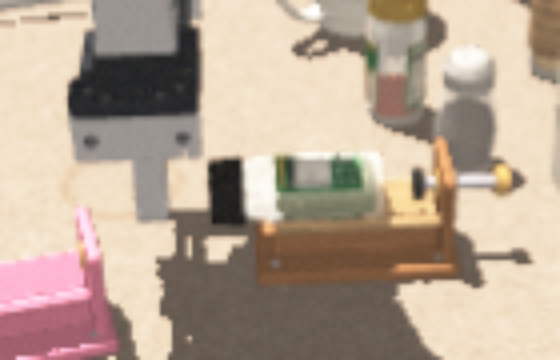

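View pics/w6.png

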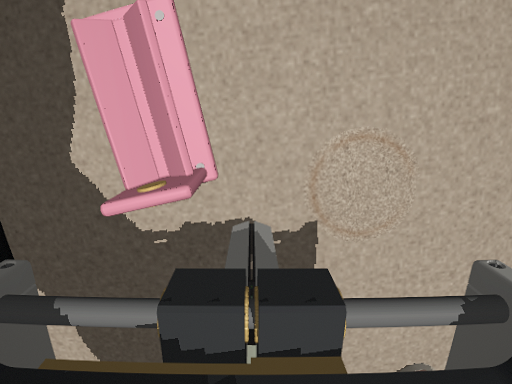

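The jar is seated along the V with its base about 17 mm short of the buffer. The closed fingers are about 22 mm in front of the cap. Pushing slowly by feel.

```bash
python3 - <<'E'
from rig import robot
from h import *
np.set_printoptions(precision=4,suppress=True)
F=lambda s: np.array(s["force"])[:2]@AX
s=robot.get_state();f0=F(s);print("f0",f0)
hit=robot.move_linear(cr(-.075,.05),velocity=.009,threshold=8)
for i in range(5):
    s=robot.get_state();p=np.array(s["ee_pos"]);print(hit,s["time"],"cradle x",(p[:2]-M)@AX-.05,"push",-(F(s)-f0),s["force"]); robot.pause(.1)
cv2.imwrite("pics/s7.png",cv2.resize(robot.grab_frame("side")[170:260,190:330,::-1],None,fx=4,fy=4))
E
```

```text
f0 0.6881137410642004
True 21.1667 cradle x -0.08053946441214338 push 1.1510232255856039 [-0.4993 -0.3101 -0.6962]
True 21.2667 cradle x -0.08074542034002818 push 1.4617824657837528 [-0.6691  1.0042 -0.7784]
True 21.3667 cradle x -0.08088382347477878 push 1.3674117484190167 [-0.6702  0.1208 -0.5047]
True 21.4667 cradle x -0.08095704502890008 push 1.533524542880683 [-0.9307 -0.7395 -0.1381]
True 21.5667 cradle x -0.08094981923637534 push 0.7090289787596847 [-0.0708 -0.4584 -0.2813]
```

View pics/s7.png

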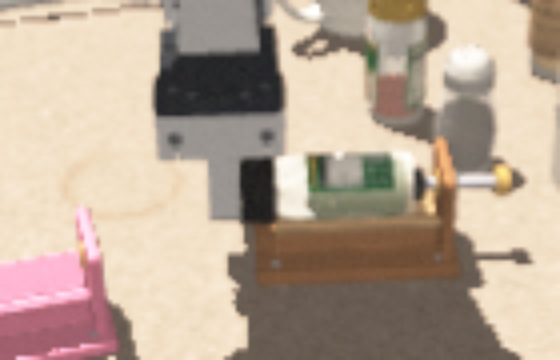

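The jar reached the buffer and the move tripped at 8 N, but the arm relaxed to about 1 N after stopping. I'll press again in small commanded steps and hold.

```bash
python3 - <<'E'
from rig import robot
from h import *
np.set_printoptions(precision=4,suppress=True)
f0=.69
def push(n=6):
    v=[]
    for i in range(n):
        v.append(-(np.array(robot.get_state()["force"])[:2]@AX-f0)); robot.pause(.03)
    return np.mean(v),np.max(v)
x=-.0810
for i in range(14):
    x+=.0004
    hit=robot.move_linear(cr(x,.05),velocity=.004,threshold=11)
    m,mx=push(); s=robot.get_state();p=np.array(s["ee_pos"])
    print(f"{s['time']:.2f} cmd {x:.4f} act {(p[:2]-M)@AX-.05:.4f} mean {m:.2f} max {mx:.2f} hit {hit}")
    if m>9.3 or hit: break
robot.pause(.5); print(push())
E
```

```text
22.25 cmd -0.0806 act -0.0806 mean 0.78 max 1.41 hit False
22.70 cmd -0.0802 act -0.0803 mean 1.69 max 2.39 hit False
23.15 cmd -0.0798 act -0.0802 mean 5.80 max 6.55 hit False
23.60 cmd -0.0794 act -0.0802 mean 8.53 max 9.26 hit False
24.05 cmd -0.0790 act -0.0802 mean 11.63 max 12.02 hit False
(np.float64(11.50858929471561), np.float64(12.406328913829777))
```

The position held at −0.0802 while the push rose to 11.5 N and stayed there for about 1 s. That leaves at least 7 N on the buffer after sliding friction. Backing off and checking.

```bash
python3 - <<'E'
from rig import robot
from h import *
import pickle
robot.move_linear(cr(-.083,.05),velocity=.01)
robot.move_linear(cr(-.115,.05),velocity=.06)
robot.move_linear(cr(-.115,.24),velocity=.15)
robot.move_ptp(cr(.02,.26),Rt(YAW)); robot.pause(.3)
c=robot.camera_info("wrist"); pickle.dump(c,open("c8.pkl","wb"))
w=robot.grab_frame("wrist")[:,:,::-1]; cv2.imwrite("pics/w8.png",w)
s=robot.grab_frame("side")[:,:,::-1]; cv2.imwrite("pics/s8.png",s)
o=np.zeros((580,800,3),np.uint8)
o[:300,:400]=cv2.resize(w,(400,300)); o[:270,400:790]=cv2.resize(s[170:260,200:330],None,fx=3,fy=3)
o[300:580,:800]=cv2.resize(w[70:210,150:350],(400,280)).repeat(1,1) if False else 0
k=cv2.resize(w[60:200,180:330],(300,280)); o[300:580,:300]=k
o[300:580,400:773]=cv2.resize(s,(373,280))
cv2.imwrite("pics/m8.png",o); print(robot.get_state()["time"])
E
```

```text
28.4083
```

View pics/m8.png

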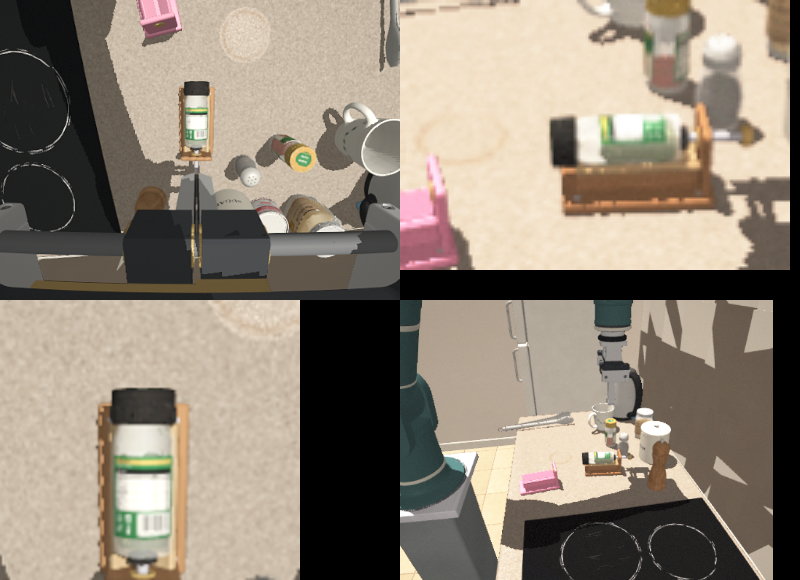

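The jar lies aligned in the V with its base against the black buffer (side crop near (687,140)), and the bystanders stand where they were. Handing in.

```bash
python3 -c "
from rig import robot
robot.sign_off(); print(robot.get_state()['time'])"
```

```text
the job is handed in; nothing more can be done
the job is handed in; nothing more can be done
```

The jar is lying in the wooden V-cradle with its base against the rubber buffer, and I handed the job in at about 28.4 s. No verdict was reported.

- **Placing:** I gripped the jar at mid-length, lowered it into the V by feel and let go. It touched at TCP z = 63.8 mm, where about 64 mm was expected. Its base was then about 17 mm short of the buffer.
- **Pressing:** I pushed on the cap with closed fingers. The first push stopped at its 8 N limit on the buffer, but the arm relaxed to about 1 N afterwards, so I pressed again in small steps. The push then held at about 11.5 N (readings up to 12.4 N) for roughly 1 s without moving further. With 1 to 4 N lost to sliding, the buffer felt about 7 to 11 N.
- **Last checks:** The final pictures show the jar aligned in the V with its base on the buffer, the gripper clear and the bystanders apparently undisturbed. I checked the base contact and the bystanders by eye only.
- **Measurements that disagreed:** The V's width across the board tops came out at 43 mm instead of the stated 46 mm. The jar's length came out at 109 mm raw instead of 105 mm because of rim parallax. Neither affected the placing.

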